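Seat and hold the bayonet blanking plug for an intake leak check

ROBOT

A 6-joint arm with a two-finger parallel gripper is mounted at the origin on the work surface. World frame = base frame: x ahead of the robot, y to its left, z up, the work surface at z = 0. Lengths are in m, angles in rad, forces in N, time in s.
With the tool pointing down it reaches from about 0.325 to 0.75 m from the base axis. Payload 7.6 kg.
Tool frame: the origin (TCP) lies on the centre line of the jaws, within the pads' length; the fingertips stand 14 mm ahead of it and the grasp point (between the pads) lies 5 mm behind it (arm.tips_ahead is the distance from the TCP to the fingertips, in m); z points along the fingers, y is the line along which they close (so a half turn about z gives the same grasp; the last joint's range is limited). The gripper opens to 85 mm and grips with 20 to 120 N. Pads are 22 mm wide; open, the fingers measure 114 mm over their backs; the gripper's body (76 mm by 85 mm) begins 54 mm behind the grasp point. The pads swing forward as they close: fully open they stand 13 mm farther back than shut.
Start: joints at [-1.354, 0.052, 1.401, -0, 1.689, -0.07], TCP at [0.149, -0.504, 0.245] pointing down, gripper open.
Joint ranges: [-2.9, 2.9], [-0.91, 2.17], [0.12, 2.37], [-1.06, 4.2], [0.26, 2.73], [-2.93, 2.93]. Speed limits (rad/s): [2.57, 2.57, 3.01, 3.14, 3.14, 3.14].

INTERFACE

Orientations are given as a unit quaternion [w, x, y, z].
In Python, from workcell import arm, capture, trace, place_of gives the robot as it stands.
- The arm moves only by the tool jog_arm, never from a script. Its argument "deltas" is a list of rows, each a list of 2 entries, a list of its own where there are three numbers: the shift along the tool's x, y, z in mm, then the turn about the tool's z in degrees. In form: [[[dx, dy, dz], roll], ...]. A call has 1 to 8 rows; each row is the pose to reach, as a shift and turn from the pose commanded when the call began, along the tool's axes at that moment; what a row does not reach only later rows make up. A row lasts 1/12 s, in which the tool goes at most 41.7 mm and 7.16 degrees, less where a joint would pass 70% of its speed; a pose out of reach is approached as far as the arm can. A call with a gripper value outside its range is refused whole. "fingers" is the opening, from 0 (shut) to 1 (fully open), set as the call begins (left out, the last holds). The fingers move at their own pace and stop on an object; "grip_force" is the grip in N (left out, the last holds). Time passes only in rows, so rows that repeat a pose let the fingers close. It gives the time, the measured TCP pose, the force, the opening and the grip force at its end, in the units of the state.
- arm.observe(): the state, without advancing time (a new reading comes with each control period).
- capture(name): name is "scene" or "top" or "wrist"; returns a dict with "image" (420x560x3 uint8, red, green, blue), "intrinsics" (3x3 intrinsics, pixels), "world_from_camera" (4x4, takes a point from camera to world coordinates). Camera axes: x right, y down, z forward; pixel columns grow to the right and rows downward; lengths in m; the calibration is good to about 2 mm. A picture is of the moment at which its call begins. There is no depth.
- arm.job_done(): hands the job in; it is judged then, once.
Trained networks look in a picture, given as the dict that the camera call returned (one of the last four; its "shot" number tells which), for a name from the list of things; names that differ only in an ending like _2 or _b are one class to them, and where a whole thing is asked for, a point or a joint stands for the part that bears it (a point fixed in the world has none). Each returns a list of dicts, best first, with "confidence" (0 to 1); they miss things now and then, are a little off and sometimes report something else, mostly with a low value. They report only what shows in the picture. A call takes as long as a camera call. They do not tell look-alikes from the thing itself.
- trace(thing, picture): "pixels" (420x560 bool, what is visible of it).
- place_of(thing, picture): "xyz" ([x, y, z] in m, in the coordinates of the camera as it stood for that picture, good to about 4 mm: a listed point, or the origin of a listed thing).
The state is a dict: "time_s": time; "joint_positions": joint angles; "dq": joint speeds; "effort": joint torques, N m; "ee_pos": TCP position; "orientation": TCP orientation; "ft_force": force on the tool from outside, world axes, zero at the start; "moment": the same for the moment, N m; "finger_gap": opening from 0.0 (shut) to 1.0 (fully open); "gripper_force": force on a finger pad.
Only numpy, scipy, OpenCV 4.12 (cv2) and the standard library are available. Lean on these libraries where they do the work, as an engineer would, in place of code of your own. Each camera call takes 0.05 s, during which the arm holds its last target. There are 200 camera calls.

TASK

Lift the bayonet blanking plug out of the mounting flange it is parked in and put it down through the slot of the black intake adapter, push it fully home against the spring, then turn it a quarter turn clockwise (seen from above) against the return spring. Keep holding it there, turned and pressed home, for the leak check: the program finishes with the plug still gripped and held seated, not let go. Leave the other parts on the shelf where they are.

Things in the scene. Friction and masses are not known exactly. Their poses are not given: they have to be found in the camera images.
- plug: Bayonet blanking plug, steel with aluminium grip bar, about 220 g, parked upright: foot in the bore of one mounting flange, disc lying on that flange's top. Origin: centre of the disc's underside; z up, x along the grip bar. Disc 56 mm diameter, z 0 to 6 mm; flat-sided grip bar 44 mm long (x), 14 mm thick (y), z 6 to 40 mm. Same after half a turn
- plug_pin (a point): Middle of the plug's round cross pin, 18 mm below the plug's origin; axes as the plug. The pin lies along x, parallel to the grip bar: 8 mm diameter, 36 mm tip to tip, its underside 22 mm below the disc. It passes through the plug's stem, 18 mm diameter with a tapered tip, 21.5 mm long
- adapter: Black steel intake adapter fixed to the shelf, 54 mm high: base 100 x 100 x 8 mm, tube 72 mm in diameter, square top plate 84 x 84 mm, 8 mm thick. Origin: centre of the underside, z up. The plate has a slot along the adapter's x axis, 41 x 12 mm, with a 22 x 22 mm square opening in its middle; the plug's pin and stem pass through with the pin along the slot, either way round
- adapter_mouth (a point): Centre of the slot at the level of the adapter's top face, 54 mm above the shelf; axes as the adapter (x along the slot). With the plug fully home its disc lies on the top face, so its origin is at this point
- plunger (a joint): Spring plunger in the adapter, m: 0 at rest, grows downward, stop at 0.010. The pin meets it when the disc is 8 mm above the top face; 0.008 with the disc on the face. Push: 3 N at first, 7 N when home. The plug can turn only when the plunger is over 2 mm down (pin below the plate); once turned, the plate keeps the pin in
- rotor (a joint): Forked brass rotor on the plunger; the pin drops into its fork. rad: 0 at rest, fork in line with the slot; grows clockwise from above, stop at 1.66, cannot go the other way. Return spring 0.02 N m at first, 0.16 N m at a quarter turn; it turns back if let go. About 0.1 rad of play: reads about 1.47 when the plug is turned 1.57
- flange_a: Loose aluminium mounting flange lying flat in which the plug is parked, 66 (x) x 100 (y) x 24 mm, 350 g, central through bore 43 mm, two bolt holes. Origin: centre of the underside
- flange_b: The second aluminium mounting flange, the same shape, its bore empty. Origin: centre of the underside. Leave alone
- canister: Screw-top brass jet canister, 54 mm diameter, 82 mm high, origin under its centre. Leave alone
- float_bowl: Pale blue float bowl, open on top, 67 x 82 x 38 mm, origin under its centre. Leave alone
- choke_knob: Red plastic choke knob standing on its 38 mm head, 32 mm high, origin under its centre. Leave alone
Mind the look-alikes: they are no part of the job. Leave any green, orange or pink look-alike of the plug alone.

How it is judged:
By the outcome, as a careful person would: the job done as asked, in the order asked, and still so for the second after the job is handed in, while the arm keeps its last pose, push and grip.
It also fails if it takes over 45 s, if anything falls off the work surface, if the arm or the gripper's body presses on something with over 40 N, if the wrist force passes 120 N, or if a joint passes its speed limit or range.

## Working session

There is one attempt and no reset: what is moved stays moved. The work goes in short steps, Python scripts to look and compute and a tool call to move; the robot and the scene stay as the last step left them, time stands still between calls to the robot, and variables do not carry over. Pictures are saved under pics/ and viewed, at most 10 in all, crops included, and the job is handed in when it is done.

Besides the shell and the picture viewer there is one more tool, called after "Call:" as a command line: name --argument value ..., lists and objects as JSON in quotes. jog_arm: Moves the arm, as the interface text tells. Its arguments: {"type":"object","properties":{"deltas":{"type":"array","items":{"type":"array"}},"fingers":{"type":"number"},"grip_force":{"type":"number"}},"required":["deltas"]}

```bash
mkdir -p pics; cat > h.py <<'E'
import numpy as np, cv2
from workcell import arm, capture, trace, place_of
def w(c,p):
    T=np.array(c["world_from_camera"]); return (T@np.r_[p,1])[:3]
def save(c,n): cv2.imwrite(f"pics/{n}.png",cv2.cvtColor(c["image"],cv2.COLOR_RGB2BGR))
def plane(c,px,z):
    "pixels Nx2 -> world points at height z"
    T=np.array(c["world_from_camera"]);K=np.array(c["intrinsics"])
    px=np.atleast_2d(px).astype(float)
    d=(np.c_[px,np.ones(len(px))]@np.linalg.inv(K).T)@T[:3,:3].T;o=T[:3,3]
    return o+d*((z-o[2])/d[:,2])[:,None]
def proj(c,P):
    T=np.linalg.inv(np.array(c["world_from_camera"]));K=np.array(c["intrinsics"])
    q=(np.c_[P,np.ones(len(P))]@T.T)[:,:3]@K.T; return q[:,:2]/q[:,2:]
E
python3 - <<'E'
from h import *
s=arm.observe();print({k:np.round(v,3) for k,v in s.items()})
ims=[]
for n in("scene","top"):
    c=capture(n);save(c,n);print(n,np.round(c["world_from_camera"],3).tolist(),np.round(c["intrinsics"],1).tolist())
    for t in["plug","plug_pin","adapter","adapter_mouth","flange_a","canister","float_bowl","choke_knob"]:
        for r in place_of(t,c)[:3]:
            p=w(c,r["xyz"]);print(t,round(r["confidence"],2),np.round(p,3),np.round(proj(c,[p])[0]))
E
```

```text
{'time_s': np.float64(0.0), 'joint_positions': array([-1.354,  0.053,  1.402,  0.   ,  1.689, -0.07 ]), 'dq': array([-0.001, -0.   , -0.001, -0.001,  0.001, -0.001]), 'effort': array([ 0.0000e+00, -3.8167e+01, -3.6019e+01, -0.0000e+00,  6.0000e-03,
        0.0000e+00]), 'ee_pos': array([ 0.148, -0.503,  0.244]), 'orientation': array([-0.001,  0.99 ,  0.143, -0.   ]), 'ft_force': array([ 0.242,  0.067, -0.512]), 'moment': array([-0.029,  0.054, -0.006]), 'gripper_force': np.float64(0.0), 'finger_gap': np.float64(1.001)}
scene [[-0.14, 0.48, -0.866, 1.335], [0.99, 0.069, -0.122, 0.168], [0.001, -0.874, -0.485, 0.51], [0.0, 0.0, 0.0, 1.0]] [[414.9, 0.0, 277.1], [0.0, 414.9, 210.6], [0.0, 0.0, 1.0]]
plug 0.94 [ 0.76  -0.145  0.021] [154. 280.]
plug 0.93 [ 0.558 -0.125  0.02 ] [198. 226.]
plug 0.73 [ 0.618 -0.268  0.019] [126. 235.]
plug_pin 0.96 [ 0.62  -0.268  0.007] [127. 241.]
plug_pin 0.66 [ 0.761 -0.145  0.005] [155. 287.]
plug_pin 0.63 [ 0.559 -0.122  0.003] [199. 233.]
adapter 0.72 [0.514 0.124 0.006] [308. 229.]
adapter 0.27 [ 0.655 -0.154 -0.001] [171. 257.]
adapter_mouth 0.82 [
[... 523 characters left out ...]
6  0.023] [348. 223.]
plug 0.72 [ 0.758 -0.147  0.017] [353. 153.]
plug 0.69 [ 0.645 -0.155  0.026] [358. 191.]
plug_pin 0.71 [ 0.653 -0.157  0.005] [357. 190.]
plug_pin 0.65 [ 0.616 -0.267  0.004] [398. 203.]
plug_pin 0.56 [ 0.556 -0.127  0.004] [348. 224.]
adapter 0.58 [ 0.512  0.124 -0.002] [257. 240.]
adapter_mouth 0.62 [0.512 0.127 0.057] [254. 238.]
adapter_mouth 0.61 [ 0.653 -0.155  0.002] [356. 190.]
flange_a 0.67 [ 0.442 -0.184 -0.002] [369. 266.]
flange_a 0.65 [ 0.652 -0.154  0.002] [356. 190.]
canister 0.97 [0.577 0.293 0.   ] [197. 217.]
canister 0.62 [0.397 0.323 0.001] [183. 282.]
float_bowl 0.89 [ 0.397  0.325 -0.   ] [183. 282.]
choke_knob 0.71 [0.743 0.042 0.   ] [286. 160.]
```

View pics/scene.png

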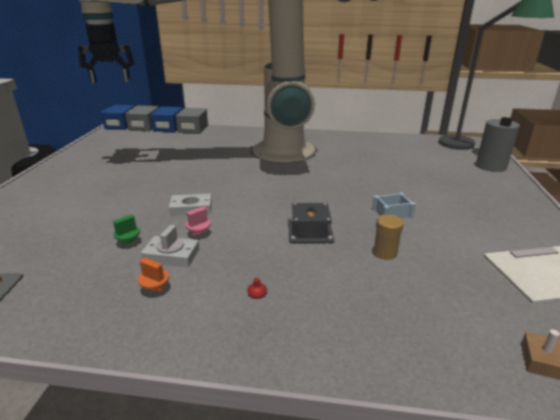

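View pics/top.png

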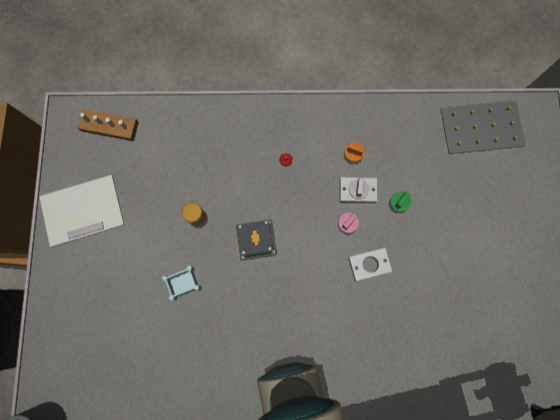

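The scene shows the grey plug in flange_a at (168,240), and pink, green and orange look-alikes around it. The adapter is at (310,220). The top view puts the plug at (359,187), the adapter slot at (256,238) and flange_b empty at (371,265). A final clockwise turn needs wrist range, so I'll grip with tool x along -world x.

Call:
jog_arm --deltas '[[[579,-193,0],-57],[[579,-193,0],-57],[[579,-193,0],-57],[[579,-193,0],-57],[[579,-193,0],-57],[[579,-193,0],-57],[[579,-193,0],-57],[[579,-193,0],-57]]'

```text
time_s: 1.57
ee_pos: [0.4235, -0.3115, 0.2456]
orientation: [0.0, 0.8, 0.6, 0.0]
ft_force: [1.2, -0.9, -0.3]
finger_gap: 0.998
gripper_force: 0.0
```

Call:
jog_arm --deltas '[[[214,174,0],-106],[[214,174,0],-106],[[214,174,0],-106],[[214,174,0],-106],[[214,174,0],-106],[[214,174,0],-106],[[214,174,0],-106],[[214,174,0],-106]]'

```text
time_s: 2.23
ee_pos: [0.6527, -0.1534, 0.2433]
orientation: [-0.001, 0.412, 0.911, 0.0]
ft_force: [-1.4, -0.2, -0.6]
finger_gap: 1.005
gripper_force: 0.0
```

Call:
jog_arm --deltas '[[[0,0,0],-49],[[0,0,0],-49],[[0,0,0],-49],[[0,0,0],-49],[[0,0,0],-49],[[0,0,0],-49],[[0,0,0],-49],[[0,0,0],-49]]'

```text
time_s: 2.9
ee_pos: [0.6498, -0.1575, 0.2451]
orientation: [-0.0, 0.001, 1.0, -0.0]
ft_force: [0.3, -0.3, 0.2]
finger_gap: 1.001
gripper_force: 0.0
```

```bash
python3 - <<'E'
from h import *
s=arm.observe();print({k:np.round(v,3) for k,v in s.items()})
c=capture("wrist");save(c,"w1");print(np.round(c["world_from_camera"],4).tolist(),np.round(c["intrinsics"],1).tolist())
for t in["plug","flange_a"]:
    for r in place_of(t,c)[:3]:
        p=w(c,r["xyz"]);print(t,round(r["confidence"],2),np.round(p,4),np.round(proj(c,[p])[0]))
E
```

```text
{'time_s': np.float64(2.9), 'joint_positions': array([-0.293,  0.471,  0.907, -0.   ,  1.764, -1.863]), 'dq': array([-0.001, -0.001,  0.   ,  0.   ,  0.002,  0.185]), 'effort': array([ 3.0000e-03, -5.4658e+01, -3.6199e+01, -0.0000e+00,  1.0000e-03,
       -1.5320e+00]), 'ee_pos': array([ 0.65 , -0.157,  0.245]), 'orientation': array([-0.   ,  0.001,  1.   , -0.   ]), 'ft_force': array([ 0.313, -0.345,  0.247]), 'moment': array([-0.013,  0.025,  0.036]), 'gripper_force': np.float64(0.0), 'finger_gap': np.float64(1.001)}
[[0.002, 0.9568, 0.2906, 0.5754], [1.0, -0.0022, 0.0003, -0.1575], [0.0009, 0.2906, -0.9568, 0.3739], [0.0, 0.0, 0.0, 1.0]] [[326.3, 0.0, 278.2], [0.0, 326.3, 207.9], [0.0, 0.0, 1.0]]
plug 0.82 [ 0.6204 -0.2701  0.0234] [173. 153.]
plug 0.67 [ 0.652  -0.1509  0.0249] [284. 182.]
plug 0.63 [ 0.7585 -0.1482  0.0217] [286. 269.]
```

View pics/w1.png

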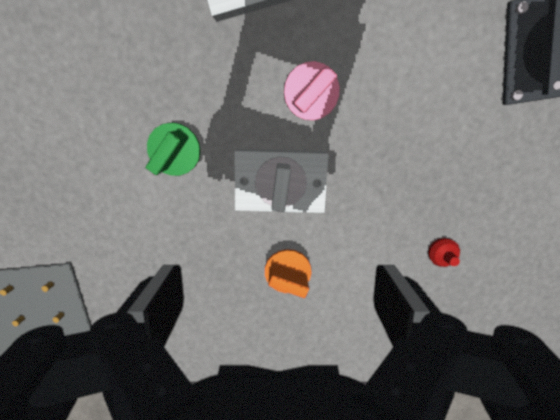

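The grey plug shows at (281,182) with its bar nearly vertical in the image. I'll enlarge it to get the bar angle.

```bash
python3 - <<'E'
import cv2,numpy as np
i=cv2.imread("pics/w1.png")[140:225,225:340]
i=cv2.resize(i,None,fx=6.5,fy=6.5,interpolation=cv2.INTER_CUBIC)
i=np.clip(255*(i/255.)**0.6,0,255).astype('uint8')
cv2.imwrite("pics/w1c.png",i)
E
```

```text
(no output)
```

View pics/w1c.png

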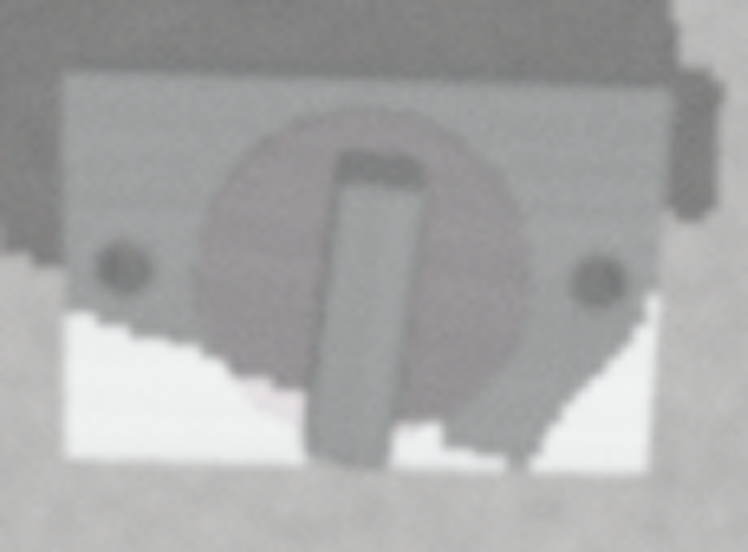

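```bash
cat > m.py <<'E'
from h import *
E
python3 - <<'E'
from h import *
c=capture("wrist")
f=lambda a:(np.array(a)+.5)/6.5-.5+[225,140]
b=plane(c,f([(343,183),(422,187),(385,467),(305,460)]),.064)
print(b.round(4),b.mean(0))
d=(b[2]+b[3]-b[0]-b[1])/2;print(np.linalg.norm(d),np.degrees(np.arctan2(d[1],d[0])))
print(plane(c,f([(193,275),(528,285)]),.03))
h=plane(c,f([(124,268),(600,282)]),.024);print(h,h.mean(0))
E
```

```text
[[ 0.6294 -0.158   0.064 ]
 [ 0.6301 -0.1464  0.064 ]
 [ 0.6733 -0.152   0.064 ]
 [ 0.6721 -0.1643  0.064 ]] [ 0.65122945 -0.15516654  0.064     ]
0.04335174582475144 -7.860552719961588
[[ 0.65044126 -0.18310415  0.03      ]
 [ 0.65264241 -0.12762933  0.03      ]]
[[ 0.65044182 -0.19512926  0.024     ]
 [ 0.65358396 -0.11498572  0.024     ]] [ 0.65201289 -0.15505749  0.024     ]
```

Call:
jog_arm --deltas '[[[-1,2,40],7],[[-1,2,80],8],[[-1,2,115],8],[[-1,2,145],8],[[-1,2,170],8],[[-1,2,185],8],[[-1,2,195],8],[[-1,2,195],8]]' --fingers 0.6

```text
time_s: 3.77
ee_pos: [0.6496, -0.1552, 0.0475]
orientation: [-0.002, 0.073, 0.997, 0.0]
ft_force: [-0.7, -0.3, 0.4]
finger_gap: 0.605
gripper_force: 0.0
```

Call:
jog_arm --deltas '[[[0,0,0],0],[[0,0,0],0],[[0,0,0],0],[[0,0,0],0],[[0,0,0],0],[[0,0,0],0],[[0,0,0],0],[[0,0,0],0]]' --fingers 0 --grip_force 60

```text
time_s: 4.43
ee_pos: [0.6519, -0.1559, 0.0525]
orientation: [0.002, 0.072, 0.997, -0.0]
ft_force: [-0.8, 0.3, 6.6]
finger_gap: 0.153
gripper_force: 60.4
```

Call:
jog_arm --deltas '[[[0,0,-4],0],[[0,0,-10],0],[[0,0,-20],0],[[0,0,-35],0],[[0,0,-60],0],[[0,0,-90],0],[[0,0,-110],0],[[0,0,-110],0]]' --fingers 0

```text
time_s: 5.1
ee_pos: [0.6529, -0.1561, 0.1674]
orientation: [0.005, 0.072, 0.997, -0.001]
ft_force: [1.6, -0.8, -0.3]
finger_gap: 0.149
gripper_force: 59.5
```

```bash
python3 - <<'E'
from h import *
s=arm.observe();print({k:np.round(v,3) for k,v in s.items()})
cs=[]
for n in ("wrist","scene","top"):
    c=capture(n);save(c,"l_"+n);cs.append(c["image"])
    for t in["plug","plug_pin","adapter","adapter_mouth"]:
        for r in place_of(t,c)[:3]:
            p=w(c,r["xyz"]);print(n,t,round(r["confidence"],2),np.round(p,4),np.round(proj(c,[p])[0]))
big=lambda im,x,y,a,b:cv2.resize(im[y:y+b,x:x+a],(400,300),interpolation=cv2.INTER_CUBIC)
m=np.vstack([np.hstack([big(cs[0],160,180,240,180),big(cs[1],120,160,120,90)]),np.hstack([big(cs[1],280,192,64,48),big(cs[2],224,214,64,48)])])
cv2.imwrite("pics/l.png",cv2.cvtColor(m,cv2.COLOR_RGB2BGR))
E
```

```text
{'time_s': np.float64(5.1), 'joint_positions': array([-0.29 ,  0.493,  1.032, -0.   ,  1.606, -1.716]), 'dq': array([-0.001,  0.042,  0.072, -0.002, -0.07 , -0.001]), 'effort': array([-6.8000e-02, -5.0509e+01, -3.2577e+01, -5.0000e-03,  6.7900e-01,
       -0.0000e+00]), 'ee_pos': array([ 0.653, -0.156,  0.167]), 'orientation': array([ 0.005,  0.072,  0.997, -0.001]), 'ft_force': array([ 1.55 , -0.751, -0.323]), 'moment': array([ 0.015, -0.064, -0.016]), 'gripper_force': np.float64(59.451), 'finger_gap': np.float64(0.149)}
wrist plug 0.69 [ 0.6514 -0.1533  0.1365] [283. 251.]
wrist plug 0.57 [ 0.6203 -0.27    0.0256] [139. 180.]
wrist plug 0.56 [ 0.5567 -0.1239  0.024 ] [302.  72.]
wrist plug_pin 0.92 [ 0.5603 -0.1202  0.0028] [305.  79.]
wrist plug_pin 0.87 [ 0.6163 -0.2657  0.0043] [152. 170.]
scene plug 0.85 [ 0.5494 -0.1246  0.0222] [199. 223.]
scene plug 0.78 [ 0.6184 -0.2682  0.0181] [126. 236.]
scene plug 0.75 [ 0.6496 -0.1525  0.1316] [164. 200.]
scene plug_pin 0.92 [ 0.5583 -0.123   0.0021] [199. 233.]
scene plug_pin 0.67 [ 0.6485 -0.1551  0.1106] [165. 209.]
scene plug_pin 0.61 [ 0.6211 -0.2659  0.0061] [128. 241.]
scene adapter 0.71 [ 0.5149  0.1272 -0.0007] [309. 232.]
scene adapter_mouth 0.85 [0.5172 0.1305 0.0578] [311. 211.]
scene adapter_mouth 0.38 [0.5785 0.2955 0.0023] [386. 252.]
scene adapter_mouth 0.29 [ 0.4488 -0.1828  0.0038] [189. 208.]
top plug 0.6 [ 0.6473 -0.1573  0.1307] [365. 180.]
top plug 0.42 [ 0.5562 -0.1285  0.0233] [349. 223.]
top plug 0.42 [ 0.7569 -0.1461  0.0199] [353. 152.]
top plug_pin 0.64 [ 0.6488 -0.158   0.1152] [364. 181.]
top plug_pin 0.63 [ 0.7596 -0.148  -0.0013] [353. 154.]
top plug_pin 0.55 [ 0.5554 -0.1294  0.0015] [348. 224.]
top adapter 0.97 [ 5.114e-01  1.251e-01 -2.000e-04] [256. 240.]
top adapter_mouth 0.59 [0.5106 0.1295 0.057 ] [253. 238.]
```

View pics/l.png

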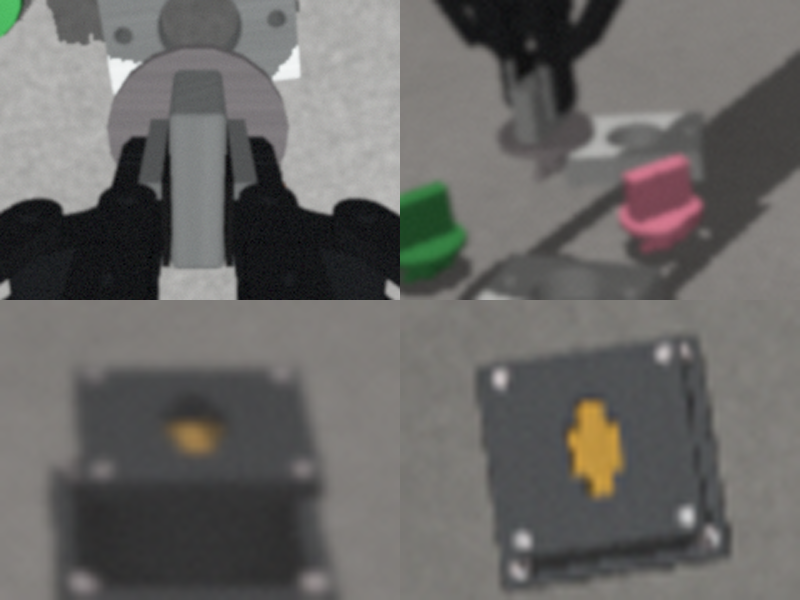

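The plug is in the jaws, and flange_a stayed put with its bore empty. The top crop shows the adapter slot about 6° off world x. Next I'll carry the plug beside the adapter and measure with the wrist camera.

Call:
jog_arm --deltas '[[[10,30,-10],-2],[[25,65,-20],-4],[[35,105,-27],-6],[[49,145,-27],-8],[[62,185,-27],-10],[[75,225,-27],-12],[[87,258,-27],-14],[[91,273,-27],-14]]'

```text
time_s: 6.52
ee_pos: [0.5987, 0.1324, 0.1877]
orientation: [0.0, -0.053, 0.999, 0.001]
ft_force: [-0.0, 0.6, -2.7]
finger_gap: 0.152
gripper_force: 59.5
```

Call:
jog_arm --deltas '[[[0,0,0],0],[[0,0,0],0],[[0,0,0],0],[[0,0,0],0]]'

```text
time_s: 6.85
ee_pos: [0.6004, 0.1264, 0.1872]
orientation: [0.0, -0.049, 0.999, -0.0]
ft_force: [-0.3, 0.5, -1.4]
finger_gap: 0.154
gripper_force: 59.5
```

```bash
python3 - <<'E'
from h import *
s=arm.observe();print({k:np.round(v,3) for k,v in s.items()})
c=capture("wrist");save(c,"a")
for t in["plug","plug_pin","adapter","adapter_mouth"]:
    for r in place_of(t,c)[:2]:
        p=w(c,r["xyz"]);print(t,round(r["confidence"],2),np.round(p,4),np.round(proj(c,[p])[0]))
i=cv2.cvtColor(c["image"],cv2.COLOR_RGB2BGR)[20:320,120:440]
cv2.imwrite("pics/ac.png",cv2.resize(i,(640,600),interpolation=cv2.INTER_CUBIC))
# brass opening seen through slot
hsv=cv2.cvtColor(i,cv2.COLOR_BGR2HSV);m=cv2.inRange(hsv,(10,100,60),(35,255,255))
n,l,st,ce=cv2.connectedComponentsWithStats(m);print([(st[k].tolist(),ce[k].round(1).tolist()) for k in range(1,n) if st[k][4]>60])
E
```

```text
{'time_s': np.float64(6.85), 'joint_positions': array([ 0.148,  0.325,  1.208, -0.   ,  1.609, -1.522]), 'dq': array([-0.006,  0.001,  0.001,  0.002, -0.001,  0.002]), 'effort': array([ 6.2900e-01, -5.0194e+01, -3.6911e+01,  2.8000e-02,  2.0000e-03,
       -3.0000e-03]), 'ee_pos': array([0.6  , 0.126, 0.187]), 'orientation': array([ 0.   , -0.049,  0.999, -0.   ]), 'ft_force': array([-0.285,  0.532, -1.436]), 'moment': array([-0.03 , -0.01 ,  0.036]), 'gripper_force': np.float64(59.474), 'finger_gap': np.float64(0.154)}
plug 0.83 [0.6021 0.1294 0.1586] [283. 260.]
plug 0.6 [ 0.7565 -0.1478  0.0213] [  2. 312.]
plug_pin 0.85 [ 0.5584 -0.1255  0.0014] [ 13. 118.]
plug_pin 0.56 [ 0.7641 -0.1477  0.0062] [ 15. 310.]
adapter 0.61 [ 0.5207  0.1303 -0.0023] [291. 104.]
adapter_mouth 0.61 [0.5129 0.13   0.0554] [294.  92.]
[([156, 46, 30, 57, 1252], [170.5, 74.1]), ([304, 142, 16, 44, 507], [313.0, 164.0])]
```

View pics/ac.png

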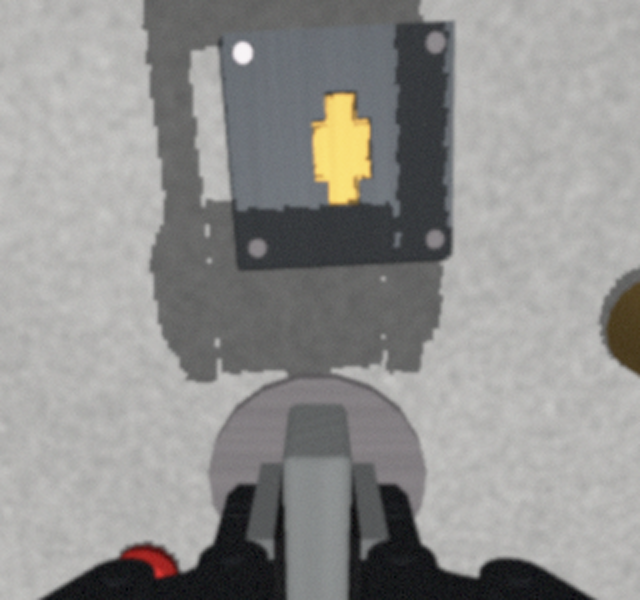

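The wrist view shows the adapter plate upright at about (288,92) in full-image pixels, with its slot clear. The plug is centred in the jaws, and its bar lies along tool x.

```bash
python3 - <<'E'
from h import *
c=capture("wrist")
f=lambda a:(np.array(a)+.5)/2-.5+[120,20]
for n,q in(("screws",[(243,53),(435,42),(435,238),(257,248)]),("corn",[(221,39),(454,22),(451,257),(238,269)]),("slot ends",[(324,94),(355,92),(360,203),(330,206)]),("sq",[(311,124),(369,119),(371,179),(316,182)])):
    b=plane(c,f(q),.054);d=(b[2]+b[3]-b[0]-b[1])/2;e=(b[1]+b[2]-b[0]-b[3])/2
    print(n,b.mean(0).round(4),np.linalg.norm(d).round(4),np.linalg.norm(e).round(4),np.degrees(np.arctan2(d[1],d[0])).round(1),np.degrees(np.arctan2(-e[0],e[1])).round(1))
s=arm.observe();print(s["ee_pos"])
for h in(.0285,.026):
    z=.187-h
    print(plane(c,f([(285,458),(351,458)]),z+.04).round(4),plane(c,f([(291,405),(345,405)]),z+.006).round(4),plane(c,f([(210,470),(426,470),(318,376)]),z+.006).round(4))
E
```

```text
screws [0.5148 0.1285 0.054 ] 0.0701 0.0702 8.4 8.7
corn [0.516 0.128 0.054] 0.0835 0.0847 8.1 9.1
slot ends [0.5151 0.1285 0.054 ] 0.0401 0.0116 9.2 10.1
sq [0.5156 0.1283 0.054 ] 0.0213 0.0215 9.8 9.4
[0.60018238 0.12718829 0.18726221]
[[0.5789 0.1186 0.1985]
 [0.5777 0.1315 0.1985]] [[0.58   0.1186 0.1645]
 [0.5787 0.1318 0.1645]] [[0.5994 0.0997 0.1645]
 [0.594  0.1542 0.1645]
 [0.5719 0.1245 0.1645]]
[[0.5778 0.1186 0.201 ]
 [0.5766 0.1312 0.201 ]] [[0.5791 0.1186 0.167 ]
 [0.5778 0.1316 0.167 ]] [[0.5982 0.1    0.167 ]
 [0.5929 0.1537 0.167 ]
 [0.5711 0.1244 0.167 ]]
```

Call:
jog_arm --deltas '[[[25,3,0],-1],[[55,6,5],-2],[[80,9,20],-3],[[85,10,40],-3],[[85,10,60],-3],[[85,10,72],-3],[[85,10,72],-3],[[85,10,72],-3]]'

```text
time_s: 7.82
ee_pos: [0.5146, 0.1291, 0.1153]
orientation: [-0.0, -0.076, 0.997, -0.0]
ft_force: [-0.1, -0.5, -1.7]
finger_gap: 0.148
gripper_force: 59.5
```

```bash
python3 - <<'E'
from h import *
s=arm.observe();print({k:np.round(v,3) for k,v in s.items() if k not in("effort","dq")})
ims=[]
for n in("wrist","scene","top"):
    c=capture(n)
    for t in["plug","plug_pin","adapter_mouth"]:
        for r in place_of(t,c)[:4]:
            p=w(c,r["xyz"])
            if p[1]>.05:print(n,t,round(r["confidence"],2),np.round(p,4))
    ims.append(c["image"])
m=np.hstack([cv2.resize(ims[0][120:345,140:440],(400,300)),cv2.resize(ims[1][150:240,250:370],(400,300),interpolation=cv2.INTER_CUBIC)])
cv2.imwrite("pics/b.png",cv2.cvtColor(m,cv2.COLOR_RGB2BGR))
E
```

```text
{'time_s': np.float64(7.817), 'joint_positions': array([ 0.176,  0.15 ,  1.559, -0.   ,  1.433, -1.547]), 'ee_pos': array([0.515, 0.129, 0.115]), 'orientation': array([-0.   , -0.076,  0.997, -0.   ]), 'ft_force': array([-0.096, -0.461, -1.658]), 'moment': array([-0.006,  0.031, -0.004]), 'gripper_force': np.float64(59.451), 'finger_gap': np.float64(0.148)}
wrist plug 0.74 [0.5134 0.1345 0.0839]
scene plug 0.83 [0.516  0.1314 0.0922]
scene plug_pin 0.88 [0.5113 0.129  0.0701]
scene adapter_mouth 0.87 [0.5159 0.1312 0.0567]
scene adapter_mouth 0.21 [0.5136 0.1299 0.0932]
top plug 0.39 [5.788e-01 2.918e-01 2.000e-04]
top plug_pin 0.46 [0.5118 0.1252 0.0707]
top adapter_mouth 0.72 [0.5139 0.1272 0.0559]
```

View pics/b.png

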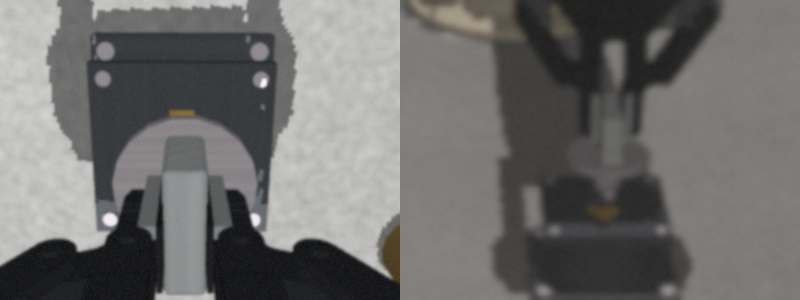

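The wrist crop shows the plug's bar in line with the plate, and the slot end at (182,112) lies on its axis. I'll start lowering it.

Call:
jog_arm --deltas '[[[0,0,3],0],[[0,0,6],0],[[0,0,9],0],[[0,0,12],0],[[0,0,15],0],[[0,0,18],0],[[0,0,20],0],[[0,0,20],0]]'

```text
time_s: 9.08
ee_pos: [0.5142, 0.1291, 0.0946]
orientation: [-0.001, -0.076, 0.997, -0.0]
ft_force: [0.4, 0.3, -2.5]
finger_gap: 0.156
gripper_force: 59.4
```

Call:
jog_arm --deltas '[[[0,0,2],0],[[0,0,4],0],[[0,0,6],0],[[0,0,8],0],[[0,0,10],0],[[0,0,11],0],[[0,0,11],0],[[0,0,11],0]]'

```text
time_s: 9.75
ee_pos: [0.5148, 0.129, 0.0847]
orientation: [0.0, -0.076, 0.997, -0.0]
ft_force: [-0.9, -2.0, 2.9]
finger_gap: 0.157
gripper_force: 60.2
```

Call:
jog_arm --deltas '[[[0,0,1],0],[[0,0,1],0],[[0,0,2],0],[[0,0,2],0]]'

```text
time_s: 10.08
ee_pos: [0.5148, 0.1291, 0.0826]
orientation: [0.0, -0.076, 0.997, -0.0]
ft_force: [1.3, -3.7, 4.1]
finger_gap: 0.151
gripper_force: 60.4
```

Call:
jog_arm --deltas '[[[0,0,1],0],[[0,0,1],0],[[0,0,1],0]]'

```text
time_s: 10.33
ee_pos: [0.5148, 0.1291, 0.0825]
orientation: [0.0, -0.076, 0.997, -0.0]
ft_force: [-3.8, -4.2, 10.3]
finger_gap: 0.151
gripper_force: 61.3
```

Call:
jog_arm --deltas '[[[0,0,1],0],[[0,0,1],0],[[0,0,1],0]]'

```text
time_s: 10.58
ee_pos: [0.5148, 0.1291, 0.0825]
orientation: [0.001, -0.076, 0.997, -0.0]
ft_force: [-7.0, -5.4, 17.2]
finger_gap: 0.152
gripper_force: 62.2
```

The plug is home: z has stalled at 82.5 mm and the force is rising. I'll ease the side load, grip firmer and turn clockwise.

Call:
jog_arm --deltas '[[[0.8,-0.6,0],0],[[0.8,-0.6,0],0],[[0.8,-0.6,0],0]]' --grip_force 100

```text
time_s: 10.83
ee_pos: [0.5148, 0.129, 0.0826]
orientation: [0.002, -0.076, 0.997, 0.0]
ft_force: [-3.1, -2.2, 15.0]
finger_gap: 0.144
gripper_force: 98.1
```

Call:
jog_arm --deltas '[[[0,0,0],3],[[0,0,0],6],[[0,0,0],9],[[0,0,0],12],[[0,0,0],15],[[0,0,0],15]]'

```text
time_s: 11.33
ee_pos: [0.5151, 0.1291, 0.0826]
orientation: [0.002, 0.056, 0.998, 0.001]
ft_force: [-0.9, -1.4, 12.3]
finger_gap: 0.138
gripper_force: 98.0
```

```bash
python3 -c "
from h import *
s=arm.observe();print({k:np.round(v,3) for k,v in s.items()})"
```

```text
{'time_s': np.float64(11.333), 'joint_positions': array([ 0.176,  0.183,  1.592,  0.   ,  1.363, -1.283]), 'dq': array([-0.002, -0.   ,  0.   ,  0.003,  0.   , -0.066]), 'effort': array([  0.642, -33.79 , -27.698,   0.393,  -0.443,   0.589]), 'ee_pos': array([0.515, 0.129, 0.083]), 'orientation': array([0.002, 0.056, 0.998, 0.001]), 'ft_force': array([-0.919, -1.44 , 12.302]), 'moment': array([-0.342,  0.261, -0.101]), 'gripper_force': np.float64(97.969), 'finger_gap': np.float64(0.138)}
```

Call:
jog_arm --deltas '[[[0,0,0],5],[[0,0,0],10],[[0,0,0],15],[[0,0,0],20],[[0,0,0],25],[[0,0,0],30],[[0,0,0],35],[[0,0,0],40]]'

```text
time_s: 12.0
ee_pos: [0.5149, 0.1286, 0.0826]
orientation: [0.002, 0.395, 0.919, 0.001]
ft_force: [-2.5, -3.9, 15.3]
finger_gap: 0.143
gripper_force: 98.2
```

Call:
jog_arm --deltas '[[[0,0,0],5],[[0,0,0],10],[[0,0,0],15],[[0,0,0],20],[[0,0,0],25],[[0,0,0],30],[[0,0,0],35],[[0,0,0],37]]'

```text
time_s: 12.67
ee_pos: [0.5152, 0.1286, 0.0826]
orientation: [0.001, 0.666, 0.746, 0.001]
ft_force: [0.1, -3.6, 13.6]
finger_gap: 0.145
gripper_force: 97.9
```

Call:
jog_arm --deltas '[[[0,0,0],0],[[0,0,0],0],[[0,0,0],0]]'

```text
time_s: 12.92
ee_pos: [0.5151, 0.1287, 0.0826]
orientation: [0.001, 0.664, 0.747, 0.002]
ft_force: [0.1, -3.2, 13.3]
finger_gap: 0.141
gripper_force: 98.0
```

```bash
python3 - <<'E'
from h import *
s=arm.observe();print({k:np.round(v,3) for k,v in s.items()})
a=capture("wrist")["image"];b=capture("scene")["image"];
m=np.hstack([cv2.resize(a[100:400,80:480],(400,300)),cv2.resize(b[160:250,250:370],(400,300),interpolation=cv2.INTER_CUBIC)])
cv2.imwrite("pics/t.png",cv2.cvtColor(m,cv2.COLOR_RGB2BGR))
E
```

```text
{'time_s': np.float64(12.917), 'joint_positions': array([ 0.175,  0.183,  1.592, -0.   ,  1.363,  0.058]), 'dq': array([-0.   , -0.   , -0.001, -0.   ,  0.001, -0.001]), 'effort': array([  1.327, -33.801, -27.637,   0.879,  -0.52 ,   0.082]), 'ee_pos': array([0.515, 0.129, 0.083]), 'orientation': array([0.001, 0.664, 0.747, 0.002]), 'ft_force': array([ 0.12 , -3.182, 13.323]), 'moment': array([-0.61 ,  0.276,  0.093]), 'gripper_force': np.float64(97.996), 'finger_gap': np.float64(0.141)}
```

View pics/t.png

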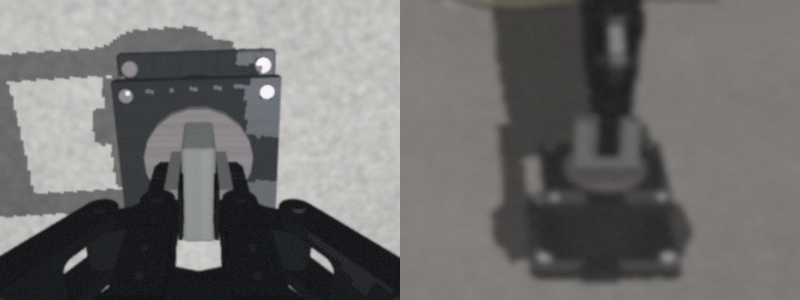

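The disc lies flat on the adapter plate. The bar has turned 92° and is still parallel to the jaws. The push is about 15 N and steady. I'll hand it in.

```bash
python3 -c "
from workcell import arm
print(arm.job_done())"
```

```text
the job is handed in; nothing more can be done
None
```

I put the plug through the adapter slot, pushed it home and turned it 92° clockwise by the tool's reading, and handed in at about 13 s with it still gripped and pressed down at about 15 N; no verdict came back.

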